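Load the analyser and run its calibrator and control

TASK

Put every white sample cup standing on the bench into a free pocket of the analyser's slide, then slide it along until the septum of the tall vial is right under the needle and, with it standing there, press the start key fully; then do the same for the short vial. Press the key at no other place of the slide. Last, draw the slide fully home and stand the tall vial upright in the steel tray, leaving the cups and the short vial (never lifted out) in their pockets, and the reagent bottle where it is.

Things in the scene. Friction and masses are not known exactly. Their poses are not given: they have to be found in the camera images.
- slide (a joint): travel (m) of the analyser's grey sample slide along its straight rail: 0 = home against its stop at the knob end (always there at the start), growing as it moves along the analyser's +y towards and past the needle, up to 0.29. It moves stiffly (about 1.5 N) and stays where it is left
- slide_row (a point): middle of the slide's row of six square pockets, at pocket-floor height; its x is across the row, its y along the row and the rail (direction of positive travel), z up. The slide is a grey block 43 mm wide (x), 225 mm long (y), 22 mm high, on a deck 30 mm high; pocket floors are 36 mm and the block's upper face 52 mm above the bench. Pockets are 27 x 27 mm, 16 mm deep, 36 mm apart centre to centre
- slide_knob (a point): centre of the top end of the slide's upright round black knob, 18 mm in diameter, standing 50 mm above the slide's flat arm (top 90 mm above the bench), 160 mm from the row's middle at the -y end. Grip it and draw the slide along the rail
- needle_tip (a point): tip of the analyser's fixed steel sampling needle, which points down from a cream arm that overhangs the rail from the far side; 118 mm above the bench, 186 mm from the home position of slide_row towards +y. Arm: 26 mm wide, its end 13 mm nearer the robot than the needle, underside 150 mm and top 178 mm above the bench; needle collar 12 mm in diameter below it
- analyser: cream analyser, fixed: deck 84 mm wide, 610 mm long, 30 mm high, a head 130 mm high behind the needle; origin on the bench under slide_row when the slide is home, y along the rail, x away from the robot
- start (a joint): travel (m) of the start key: 0 up, 0.006 fully down; spring-loaded, about 5 N fully down, counts as pressed beyond 0.0045
- start_top (a point): centre of the top of the round grey start key, 28 mm in diameter, in a black housing on the near side of the analyser's deck at its +y end
- tall_vial: the calibrator: amber glass vial with crimped aluminium cap, 68 mm tall, body 24 mm in diameter up to 47 mm, cap 20 mm in diameter; origin at the centre of its underside, z up its axis. Starts standing in any pocket of the slide; the only vial this tall
- tall_vial_septum (a point): middle of the dark round septum (10 mm) on top of the tall vial's cap
- short_vial_septum (a point): middle of the dark round septum on top of the short vial's cap
- short_vial: the control: same kind of vial, only 46 mm tall, in another pocket of the slide; origin at the centre of its underside; stays in its pocket
- tray: open steel tray, 0.5 kg, loose on the bench, 100 mm (x) by 100 mm (y), walls 25 mm high and 4 mm thick, floor 4 mm thick; origin at the centre of its underside
- reagent: small capped reagent bottle standing on the bench, 38 mm in diameter, 70 mm tall; origin at the centre of its underside; not part of the job
- cup0: capped white sample cup, 44 mm tall, body 24 mm in diameter (tapering to 19 mm at the foot), lid 26 mm in diameter from 38 mm up; 20 to 45 g; origin at the centre of its underside, z up; stands on the bench at the start, or is absent (None)
- cup1: capped white sample cup, 44 mm tall, body 24 mm in diameter (tapering to 19 mm at the foot), lid 26 mm in diameter from 38 mm up; 20 to 45 g; origin at the centre of its underside, z up; stands on the bench at the start, or is absent (None)
- cup2: capped white sample cup, 44 mm tall, body 24 mm in diameter (tapering to 19 mm at the foot), lid 26 mm in diameter from 38 mm up; 20 to 45 g; origin at the centre of its underside, z up; stands on the bench at the start, or is absent (None)
- cup3: capped white sample cup, 44 mm tall, body 24 mm in diameter (tapering to 19 mm at the foot), lid 26 mm in diameter from 38 mm up; 20 to 45 g; origin at the centre of its underside, z up; stands on the bench at the start, or is absent (None)

How it is judged:
By the outcome, as a careful person would: the job done as asked, in the order asked, and still so for the second after the job is handed in, with the robot touching nothing.
Of cup0, cup1, cup2, cup3 only 2 to 4 are there at a start; the rules pass over those that are not, and their reading is None.
At some moment in a run one of tray may be knocked a few centimetres aside while the robot is not near it.
It also fails if it takes over 200 s, if anything falls off the work surface, if the arm or the gripper's body presses on something with over 40 N, if the wrist force passes 120 N, or if a joint passes its speed limit or range.

ROBOT

A 6-joint arm with a two-finger parallel gripper is mounted at the origin on the work surface. World frame = base frame: x ahead of the robot, y to its left, z up, the work surface at z = 0. Lengths are in m, angles in rad, forces in N, time in s.
With the tool pointing down it reaches from about 0.3 to 0.85 m from the base axis. Payload 4.2 kg.
Tool frame: the origin (TCP) lies at the very end of the fingers, on their centre line; the grasp point (between the pads) lies 19 mm behind it; z points along the fingers, y is the line along which they close (so a half turn about z gives the same grasp; the last joint's range is limited). The gripper opens to 91 mm and grips with 3 to 60 N. Pads are 32 mm wide; open, the fingers measure 118 mm over their backs; the gripper's body (76 mm by 178 mm) begins 60 mm behind the grasp point.
Start: joints at [-1.281, 0.32, 1.565, -0, 1.257, -0.02], TCP at [0.175, -0.548, 0.214] pointing down, gripper open.
Joint ranges: [-3.11, 3.11], [-0.84, 2.01], [0.21, 2.61], [-1.34, 4.49], [0.05, 2.63], [-2.56, 2.56]. Speed limits (rad/s): [2.57, 2.57, 3.14, 3.14, 3.14, 3.14].

INTERFACE

Orientations are given as [roll, pitch, yaw] about the fixed x, y, z axes, in that order (R = Rz(yaw) Ry(pitch) Rx(roll)).
In Python, from workcell import manip gives the robot as it stands. The module is installed in compiled form; this text tells all that it offers.
- The arm moves only by the tool move_arm, never from a script. Its argument "deltas" is a list that holds one entry, the list of rows, each a list of 4 numbers: the shift along the tool's x, y, z in mm, then the turn about the tool's z in degrees. In form: [[[x, y, z, roll], ...]]. A call has 1 to 20 rows; each row is the pose to reach, as a shift and turn from the pose commanded when the call began, along the tool's axes at that moment; what a row does not reach only later rows make up. A row lasts 1/8 s, in which the tool goes at most 62.5 mm and 10.7 degrees, less where a joint would pass 70% of its speed; a pose out of reach is approached as far as the arm can. A call with a gripper value outside its range is refused whole. "jaw" is the opening, from 0 (shut) to 1 (fully open), set as the call begins (left out, the last holds). The fingers move at their own pace and stop on an object; the grip force is fixed at half the most. Time passes only in rows, so rows that repeat a pose let the fingers close. It gives the time, the measured TCP pose, the force, the opening and the grip force at its end, in the units of the state.
- manip.get_state(): the state, without advancing time (a new reading comes with each control period).
- manip.read_camera(name): name is "scene" or "top"; returns (picture, depth): 384x512x3 uint8, red, green, blue; 384x512 float32, m along the optical axis (not along the pixel's ray), 0 where there is no reading.
- manip.get_calibration(name): a dict with "fov_y" (degrees; the focal length in pixels is half the picture's height over the tangent of half this angle, whatever the lens; pixels are square), "cx", "cy" (the principal point, pixels), "rvec" (rotation vector, rad) and "tvec" (3), from world to camera coordinates, as OpenCV has them. Camera axes: x right, y down, z forward; pixel columns grow to the right and rows downward; lengths in m; the calibration is good to about 2 mm. A picture is of the moment at which its call begins. get_calibration takes no time and is no camera call.
- manip.hand_in(): hands the job in; it is judged then, once.
Trained networks look in the newest picture that a camera, given by its name, has taken for a name from the list of things; names that differ only in an ending like _2 or _b are one class to them, and where a whole thing is asked for, a point or a joint stands for the part that bears it (a point fixed in the world has none). Each returns a list of dicts, best first, with "confidence" (0 to 1); they miss things now and then, are a little off and sometimes report something else, mostly with a low value. They report only what shows in the picture. A call takes as long as a camera call.
- manip.masks_of(thing, camera): "mask" (384x512 bool, what is visible of it) and "position" ([column, row] in pixels, amid what is visible of it).
- manip.tip_of(thing, camera): "position" ([column, row] in pixels: a listed point, or the origin of a listed thing).
The state is a dict: "t": time; "joint_positions": joint angles; "joint_vel": joint speeds; "tau": joint torques, N m; "eef_pos": TCP position; "ee_rot": TCP orientation; "ft_force": force on the tool from outside, world axes, zero at the start; "torque": the same for the moment, N m; "grip_width": finger opening in m; "grip_force": force on a finger pad.
Only numpy, scipy, OpenCV 4.12 (cv2) and the standard library are available. Lean on these libraries where they do the work, as an engineer would, in place of code of your own. Each camera call takes 0.05 s, during which the arm holds its last target. There are 200 camera calls.

## Working session

There is one attempt and no reset: what is moved stays moved. The work goes in short steps, Python scripts to look and compute and a tool call to move; the robot and the scene stay as the last step left them, time stands still between calls to the robot, and variables do not carry over. Pictures are saved under pics/ and viewed, at most 14 in all, crops included, and the job is handed in when it is done.

Besides the shell and the picture viewer there is one more tool, called as name([rows], argument=value, ...), one row to a line, values as JSON. move_arm: Moves the arm, as the interface text tells. Its arguments: {"type":"object","properties":{"deltas":{"type":"array"},"jaw":{"type":"number"}},"required":["deltas"]}

```bash
mkdir -p pics
cat > h.py <<'E'
import numpy as np, cv2
from workcell import manip
def cal(c):
    k=manip.get_calibration(c); f=192/np.tan(np.radians(k["fov_y"])/2)
    R=cv2.Rodrigues(np.array(k["rvec"],float))[0]; return f,k["cx"],k["cy"],R,np.array(k["tvec"],float).ravel()
def at_z(c,p,z):
    f,cx,cy,R,t=cal(c); d=R.T@np.array([(p[0]-cx)/f,(p[1]-cy)/f,1]); o=-R.T@t
    return o+d*(z-o[2])/d[2]
def cloud(c,depth):
    f,cx,cy,R,t=cal(c); v,u=np.mgrid[:384,:512]
    P=np.stack([(u-cx)/f*depth,(v-cy)/f*depth,depth],-1)
    return (P-t)@R
def proj(c,X):
    f,cx,cy,R,t=cal(c); q=R@np.array(X)+t; return [f*q[0]/q[2]+cx,f*q[1]/q[2]+cy]
E
cat > look.py <<'E'
import sys; from h import *
n=sys.argv[1]
zs={"slide_row":.036,"slide_knob":.09,"needle_tip":.118,"analyser":0,"start_top":None,"tall_vial_septum":.104,"short_vial_septum":.082,"tray":0,"reagent":0,"cup0":0}
for c in ("top","scene"):
    im,d=manip.read_camera(c); cv2.imwrite(f"pics/{n}_{c}.png",im[...,::-1]); np.save(f"{n}_{c}.npy",d)
    P=cloud(c,d); print(c,"cam",np.round(-cal(c)[3].T@cal(c)[4],3),cal(c)[0])
    for k,z in zs.items():
        for r in manip.tip_of(k,c)[:5]:
            p=r["position"]; u,v=int(round(p[0])),int(round(p[1]))
            q=P[min(max(v,0),383),min(max(u,0),511)]
            print(k,round(r["confidence"],2),np.round(p,1),"z:",None if z is None else np.round(at_z(c,p,z),4),"dep",np.round(q,3))
s=manip.get_state(); print(s["t"],s["eef_pos"],s["ee_rot"])
E
python3 look.py a
```

```text
top cam [ 0.321 -0.01   1.17 ] 425.0548241081164
slide_row 0.94 [248.7 163.9] z: [6.503e-01 2.000e-04 3.600e-02] dep [ 0.651 -0.001  0.034]
slide_row 0.37 [245.7 161.9] z: [0.6561 0.0085 0.036 ] dep [0.643 0.007 0.08 ]
slide_knob 0.83 [311.5 155.7] z: [ 0.6557 -0.167   0.09  ] dep [ 0.655 -0.168  0.09 ]
needle_tip 0.62 [179.6 157.3] z: [0.6457 0.1776 0.118 ] dep [0.632 0.168 0.166]
needle_tip 0.36 [243.3 160.5] z: [0.6357 0.0133 0.118 ] dep [0.647 0.015 0.084]
analyser 0.95 [250.7 166.6] z: [ 0.6526 -0.0051  0.    ] dep [ 0.637 -0.006  0.051]
start_top 0.66 [153.3 191.1] z: None dep [0.573 0.259 0.05 ]
tall_vial_septum 0.4 [287.3 151.9] z: [ 0.6624 -0.1019  0.104 ] dep [ 0.662 -0.101  0.104]
short_vial_septum 0.62 [246.4 158.5] z: [0.6519 0.0058 0.082 ] dep [0.653 0.007 0.083]
tray 0.88 [173.9 236. ] z: [0.4564 0.2076 0.    ] dep [0.456 0.206 0.005]
tray 0.49 [289.6 155.6] z: [ 0.6845 -0.1172  0.    ] dep [ 0.666 -0.113  0.055]
reagent 0.44 [217.9 216.9] z: [0.5083 0.0871 0.    ] dep [0.497 0.081 0.071]
reagent 0.19 [153.  191.7] z: [0.5817 0.2705 0.    ] dep [0.57  0.258 0.051]
cup0
[... 855 characters left out ...]
 0.6716 -0.0967  0.104 ] dep [ 0.67  -0.097  0.102]
short_vial_septum 0.64 [291.6 225.4] z: [0.6562 0.011  0.082 ] dep [0.657 0.011 0.084]
tray 0.83 [339.3 165.1] z: [0.4441 0.2106 0.    ] dep [0.444 0.21  0.001]
reagent 0.74 [299.8 191.4] z: [0.5007 0.0886 0.    ] dep [0.528 0.077 0.031]
cup0 0.67 [210.1 190.9] z: [ 0.4398 -0.1077 -0.    ] dep [ 0.453 -0.11   0.013]
cup0 0.64 [170.9 224.6] z: [ 0.5149 -0.2094  0.    ] dep [ 0.524 -0.209  0.009]
cup0 0.58 [112.3 236.2] z: [ 0.5113 -0.332   0.    ] dep [ 0.524 -0.33   0.015]
cup0 0.5 [254.7 183.1] z: [ 0.4448 -0.0027  0.    ] dep [ 0.461 -0.007  0.017]
1.1 [ 0.17530548 -0.54764768  0.21400277] [ 3.14146666e+00 -6.89461832e-08  3.09782159e-01]
```

View pictures.

```bash
python3 - <<'E'
import cv2
a=cv2.imread("pics/a_top.png")[120:280,120:400]; cv2.imwrite("pics/a1.png",cv2.resize(a,None,fx=2.8,fy=2.8,interpolation=cv2.INTER_CUBIC))
a=cv2.imread("pics/a_scene.png")[120:320,80:460]; cv2.imwrite("pics/a2.png",cv2.resize(a,None,fx=2.1,fy=2.1,interpolation=cv2.INTER_CUBIC))
E
python3 - <<'E'
from h import *
# heights in top view near slide
d=np.load("a_top.npy");P=cloud("top",d).reshape(-1,3)
def top(lo,hi,x0,x1,y0,y1):
    m=(P[:,2]>lo)&(P[:,2]<hi)&(P[:,0]>x0)&(P[:,0]<x1)&(P[:,1]>y0)&(P[:,1]<y1)
    q=P[m]; return m.sum(), np.round(np.median(q,0),4), np.round((q.min(0)+q.max(0))/2,4)
for n,a in dict(knob=(.085,.095,.6,.72,-.2,-.14),tall=(.099,.109,.6,.72,-.14,.14),short=(.077,.09,.6,.72,-.14,.14),arm=(.17,.185,.55,.9,.1,.3),key=(.035,.07,.53,.61,.22,.32),
 c1=(.038,.05,.4,.48,-.03,.03),c2=(.038,.05,.46,.54,-.23,-.17),c3=(.038,.05,.4,.47,-.15,-.08),c4=(.038,.05,.46,.54,-.36,-.29),rea=(.06,.08,.45,.55,.04,.13)).items(): print(n,*top(*a))
# slide block face orientation
m=(P[:,2]>.046)&(P[:,2]<.057)&(P[:,0]>.58)&(P[:,0]<.74)&(P[:,1]>-.14)&(P[:,1]<.14)
q=P[m][:,:2]; r=cv2.minAreaRect((q*1000).astype(np.float32)); print(m.sum(),r)
for k in("top","scene"):
  for c in ("tray",):
    r=manip.masks_of(c,k)[0]; P2=cloud(k,np.load(f"a_{k}.npy")); q=P2[r["mask"]]; q=q[(q[:,2]>.018)&(q[:,2]<.03)]; print(k,cv2.minAreaRect((q[:,:2]*1000).astype(np.float32)))
E
```

```text
knob 36 [ 0.6606 -0.1662  0.0899] [ 0.6613 -0.1663  0.0893]
tall 71 [ 0.6621 -0.093   0.1044] [0.6835 0.0164 0.1038]
short 99 [0.6539 0.0122 0.0828] [0.6809 0.0154 0.0836]
arm 598 [0.7032 0.1807 0.1775] [0.7048 0.1805 0.1769]
key 217 [0.5658 0.2558 0.0436] [0.5759 0.2707 0.047 ]
c1 77 [0.4495 0.0005 0.0437] [ 0.4484 -0.0007  0.0439]
c2 76 [ 0.5084 -0.2089  0.0441] [ 0.508  -0.2087  0.0439]
c3 78 [ 0.4383 -0.1109  0.0439] [ 0.4394 -0.1117  0.0434]
c4 73 [ 0.5082 -0.3285  0.0439] [ 0.5082 -0.3281  0.0434]
rea 45 [0.5045 0.0864 0.0696] [0.5042 0.0853 0.0672]
754 ((678.590087890625, 1.098419189453125), (97.18230438232422, 270.2250061035156), 2.4261183738708496)
top ((452.85589599609375, 201.04611206054688), (100.62001037597656, 100.37332153320312), 86.02790832519531)
scene ((457.0653076171875, 200.01034545898438), (101.03081512451172, 103.7991714477539), 85.87079620361328)
```

View pics/a1.png

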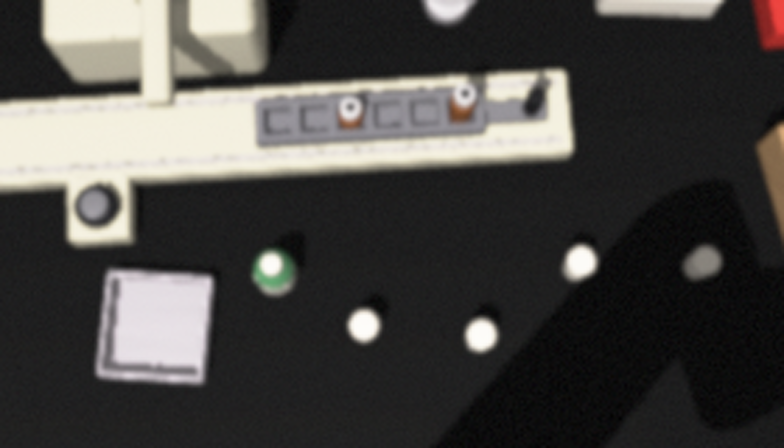

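View pics/a2.png

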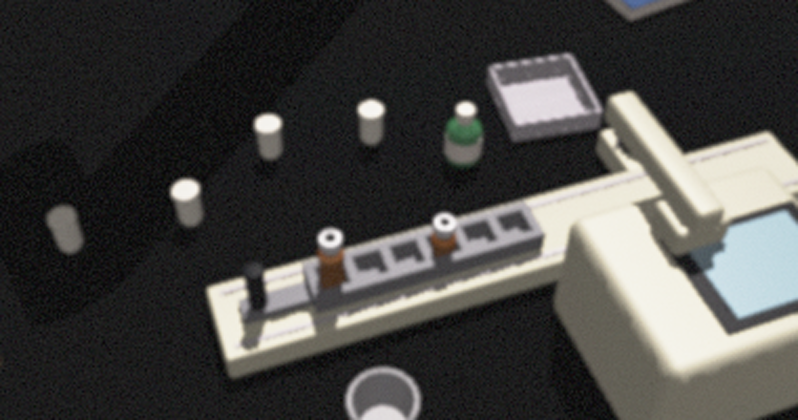

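Run:
```python
from h import *
for c in("top","scene"):
    P=cloud(c,np.load(f"a_{c}.npy")).reshape(-1,3)
    m=(abs(P[:,2]-.03)<.004)&(P[:,0]>.55)&(P[:,0]<.78)&(P[:,1]>-.2)&(P[:,1]<.2)
    q=P[m]; lo=[];hi=[]
    for y in np.arange(-.18,.14,.01):
        b=q[(abs(q[:,1]-y)<.005)]
        if len(b)>5: lo.append((y,b[:,0].min())); hi.append((y,b[:,0].max()))
    for e in(lo,hi):
        e=np.array(e); f=np.polyfit(e[:,0],e[:,1],1)
        k=abs(np.polyval(f,e[:,0])-e[:,1])<.006; f=np.polyfit(e[k,0],e[k,1],1); print(c,"deck edge slope(deg),x0",np.degrees(np.arctan(f[0])),f[1],k.sum())
    # slide faces
    m=(abs(P[:,2]-.052)<.003)&(P[:,0]>.6)&(P[:,0]<.72)&(P[:,1]>-.14)&(P[:,1]<.16); q=P[m]
    r=cv2.minAreaRect((q[:,:2]*1000).astype(np.float32));print(r,m.sum())
    ys=q[:,1]; 
    lo=[];hi=[]
    for y in np.arange(-.1,.1,.01):
        b=q[(abs(q[:,1]-y)<.005)]
        if len(b)>5: lo.append((y,b[:,0].min())); hi.append((y,b[:,0].max()))
    for e in(lo,hi):
        e=np.array(e); f=np.polyfit(e[:,0],e[:,1],1);
        k=abs(np.polyval(f,e[:,0])-e[:,1])<.004; f=np.polyfit(e[k,0],e[k,1],1); print(c,"slide edge",np.degrees(np.arctan(f[0])),f[1],k.sum())
    for n,(z,x,y,h) in dict(knob=(.09,.66,-.166,.02),tall=(.104,.665,-.097,.016),short=(.082,.655,.01,.016),c1=(.044,.449,0,.02),c2=(.044,.508,-.209,.02),c3=(.044,.439,-.111,.02),c4=(.044,.508,-.328,.02),key=(.044,.57,.257,.035)).items():
        m=(abs(P[:,2]-z)<(.012 if n=="key" else .003))&(abs(P[:,0]-x)<h)&(abs(P[:,1]-y)<h); q=P[m]
        print(n,m.sum(),np.round(q.mean(0),4),np.round((q.min(0)+q.max(0))/2,4))
    if 1:
        m=(abs(P[:,0]-.57)<.05)&(abs(P[:,1]-.257)<.05)&(P[:,2]>.01);print(np.histogram(P[m][:,2],bins=np.arange(.01,.08,.004)))
        m=m&(P[:,2]>.0465); q=P[m]; print("keytop",q.mean(0),(q.min(0)+q.max(0))/2,np.ptp(q,0))
```

```text
top deck edge slope(deg),x0 -3.006782220537007 0.6110919448603737 32Traceback (most recent call last):
  File "<stdin>", line 11, in <module>
    raise TypeError("expected non-empty vector for x")
TypeError: expected non-empty vector for x
```

```bash
cat > fit.py <<'E'
from h import *
def fit(e,t):
    e=np.array(e); 
    if len(e)<5: return None
    f=np.polyfit(e[:,0],e[:,1],1)
    for _ in range(3):
        k=abs(np.polyval(f,e[:,0])-e[:,1])<t
        if k.sum()<5: return None
        f=np.polyfit(e[k,0],e[k,1],1)
    return np.round([np.degrees(np.arctan(f[0])),f[1],k.sum()],4)
for c in("top","scene"):
    P=cloud(c,np.load(f"a_{c}.npy")).reshape(-1,3)
    for z,w in((.03,.004),(.052,.003)):
        q=P[(abs(P[:,2]-z)<w)&(P[:,0]>.58)&(P[:,0]<.76)]; lo=[];hi=[]
        for y in np.arange(-.18 if z<.04 else -.1,.1,.01):
            b=q[(abs(q[:,1]-y)<.005)]
            if len(b)>3: lo.append((y,b[:,0].min())); hi.append((y,b[:,0].max()))
        print(c,z,fit(lo,.005),fit(hi,.005))
    for n,(z,x,y,h) in dict(knob=(.09,.66,-.166,.02),tall=(.104,.665,-.097,.016),short=(.082,.655,.01,.016),c1=(.044,.449,0,.02),c2=(.044,.508,-.209,.02),c3=(.044,.439,-.111,.02),c4=(.044,.508,-.328,.02)).items():
        q=P[(abs(P[:,2]-z)<.003)&(abs(P[:,0]-x)<h)&(abs(P[:,1]-y)<h)]
        if len(q): print(n,len(q),np.round(q.mean(0),4),np.round((q.min(0)+q.max(0))/2,4))
    m=(abs(P[:,0]-.57)<.04)&(abs(P[:,1]-.257)<.04)&(P[:,2]>.01);print(np.histogram(P[m][:,2],bins=np.arange(.01,.08,.004))[0])
    q=P[m&(P[:,2]>.0465)]
    if len(q): print("keytop",q.mean(0),(q.min(0)+q.max(0))/2,np.ptp(q,0))
E
python3 fit.py
```

```text
top 0.03 [-2.9588  0.6112 29.    ] [-3.0227  0.6935 28.    ]
top 0.052 [-2.9485  0.6317 20.    ] [-3.1315  0.674  19.    ]
knob 28 [ 0.6613 -0.1673  0.0904] [ 0.6608 -0.1663  0.0901]
tall 40 [ 0.658  -0.0973  0.1043] [ 0.6592 -0.097   0.1041]
short 41 [0.6514 0.0102 0.0822] [0.6517 0.0109 0.082 ]
c1 67 [ 4.491e-01 -3.000e-04  4.370e-02] [ 0.4484 -0.0007  0.0439]
c2 58 [ 0.5088 -0.2093  0.0441] [ 0.508  -0.2089  0.0441]
c3 62 [ 0.4383 -0.1121  0.0438] [ 0.4391 -0.1117  0.044 ]
c4 61 [ 0.5079 -0.3283  0.044 ] [ 0.5082 -0.3285  0.0439]
[ 14   6  12  37 194 175  26  51  64  22  50  11   2   0   0   0   0]
keytop [0.56691719 0.25768651 0.05177644] [0.56766163 0.25805947 0.05271766] [0.02490588 0.02788752 0.01240566]
scene 0.03 None [-3.0906  0.6989 28.    ]
scene 0.052 [-2.9275  0.6344 17.    ] [-3.0526  0.6784 20.    ]
knob 61 [ 0.6659 -0.1676  0.0895] [ 0.665  -0.1677  0.09  ]
tall 78 [ 0.6621 -0.0978  0.1038] [ 0.6607 -0.0978  0.1038]
short 70 [0.6566 0.0101 0.0817] [0.6562 0.0104 0.0817]
c1 77 [ 0.4533 -0.0017  0.0433] [ 0.4524 -0.0013  0.0435]
c2 99 [ 0.5133 -0.2101  0.0435] [ 0.5121 -0.21    0.0436]
c3 81 [ 0.4437 -0.1122  0.0434] [ 0.4431 -0.1124  0.0437]
c4 107 [ 0.5124 -0.3293  0.0436] [ 0.5125 -0.3296  0.0439]
[ 17  19  18  24 106  48   7   1   0   0   0   0   0   0   0   0   0]
```

The views show four cups: crop 1 has them at about (364,325), (480,334), (580,262) and (703,262). The tall vial is in the pocket nearest the knob and the short vial in the fourth. Pockets 1, 2, 4 and 5 are free. I'll go above the farthest cup first.

move_arm([
  [[39,-11,9,-7.5],[77,-21,19,-15],[116,-32,28,-22.5],[154,-42,38,-30],[193,-53,47,-37.5],[231,-64,56,-45],[270,-74,66,-52.5],[309,-85,75,-60],[347,-96,85,-67.5],[385.7,-106.2,94,-75.2],[385.7,-106.2,94,-75.2],[385.7,-106.2,94,-75.2]],
], jaw=0.7)

```text
t: 2.7
eef_pos: [0.5099, -0.3291, 0.12]
ee_rot: [-3.141, 0.0, 1.622]
ft_force: [0.5, -0.1, 0.0]
grip_width: 0.0641
grip_force: 0.0
```

```bash
cat > st.py <<'E'
from h import *
s=manip.get_state(); d=s["eef_pos"]-np.array([.6548,-.0074,0]); c,n=np.cos(np.radians(3)),np.sin(np.radians(3))
print("t",s["t"],"a,s,z mm",np.round(1000*np.array([c*d[0]+n*d[1],-n*d[0]+c*d[1],d[2]]),1),"rpy",np.round(np.degrees(s["ee_rot"]),2),"F",np.round(s["ft_force"],1),"grip",s["grip_width"],s["grip_force"])
E
python3 st.py
```

```text
t 2.7 a,s,z mm [-161.6 -313.7  120. ] rpy [-1.7996e+02  2.0000e-02  9.2920e+01] F [ 0.5 -0.1  0. ] grip 0.06406603674567489 0.0
```

move_arm([
  [[0,0,35,0],[0,0,70,0],[0,0,100,0],[0,0,100,0]],
])

```text
t: 3.2
eef_pos: [0.5079, -0.3289, 0.0183]
ee_rot: [-3.138, -0.003, 1.62]
ft_force: [0.6, 0.1, -0.0]
grip_width: 0.0637
grip_force: 0.0
```

move_arm([
  [[0,0,0,0],[0,0,0,0],[0,0,0,0],[0,0,0,0],[0,0,0,0]],
], jaw=0)

```text
t: 3.82
eef_pos: [0.5105, -0.3291, 0.0205]
ee_rot: [3.141, 0.001, 1.622]
ft_force: [-1.0, -0.0, 3.1]
grip_width: 0.0249
grip_force: 30.0
```

```bash
python3 st.py
python3 - <<'E'
from h import *
im,d=manip.read_camera("scene"); P=cloud("scene",d)
q=P[(abs(P[...,0]-.51)<.03)&(abs(P[...,1]+.329)<.03)&(P[...,2]<.055)]
for z0 in(.036,.041,): 
  b=q[(q[:,2]>z0)&(q[:,2]<z0+.008)]; print(len(b), b.mean(0),b.min(0),b.max(0))
for r in manip.tip_of("cup0","scene")[:5]: print(r["confidence"],at_z("scene",r["position"],0))
for r in manip.masks_of("cup0","scene")[:5]:
  q=P[r["mask"]]; b=q[abs(q[:,2]-.044)<.003]; print(len(b), b.mean(0) if len(b) else 0)
E
```

```text
t 3.825 a,s,z mm [-160.9 -313.7   20.5] rpy [1.7996e+02 4.0000e-02 9.2960e+01] F [-1.  -0.   3.1] grip 0.024908718771684248 30.000502467155457<stdin>:5: RuntimeWarning: Mean of empty slice.
  ret = um.true_divide(
Traceback (most recent call last):
ValueError: zero-size array to reduction operation minimum which has no identity
```

move_arm([
  [[0,0,-40,0],[0,0,-80,0],[0,0,-120,0],[40,25,-125,0],[85,53,-125,0],[130,80,-125,0],[175,108,-125,0],[220,136,-125,0],[259.7,161,-125,0],[259.7,161,-125,0],[259.7,161,-125,0],[259.7,161,-110,0],[259.7,161,-90,0],[259.7,161,-75,0],[259.7,161,-65,0],[259.7,161,-60,0],[259.7,161,-60,0]],
])

```text
t: 6.0
eef_pos: [0.6577, -0.0614, 0.0798]
ee_rot: [-3.142, 0.0, 1.622]
ft_force: [-0.3, -0.2, -0.5]
grip_width: 0.0251
grip_force: 30.0
```

```bash
python3 st.py
python3 - <<'E'
from h import *
im,d=manip.read_camera("scene"); cv2.imwrite("pics/b.png",cv2.resize(im[150:330,130:390,::-1],None,fx=3,fy=3,interpolation=cv2.INTER_CUBIC))
E
```

```text
t 6.0 a,s,z mm [  0.1 -54.   79.8] rpy [-1.7999e+02  1.0000e-02  9.2950e+01] F [-0.3 -0.2 -0.5] grip 0.02511791298097404 29.999893605709076
```

View pics/b.png

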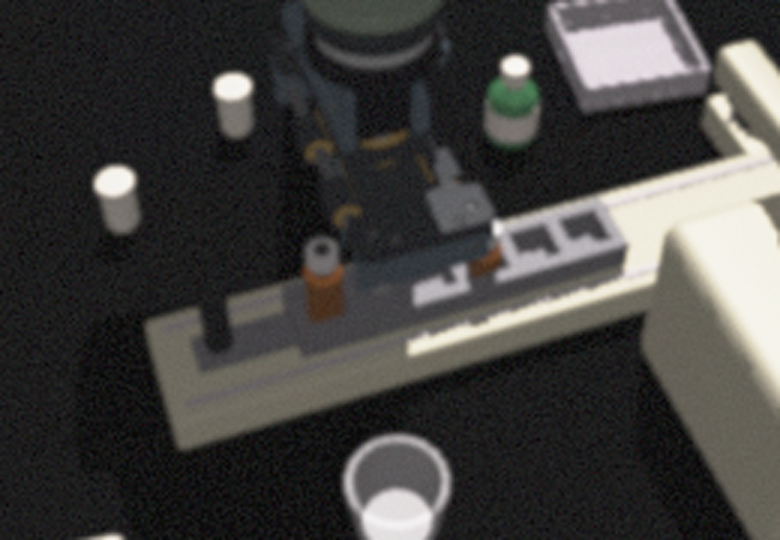

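The cup is held, hidden behind the near finger, above the second pocket (around (420,270)). I'll lower it slowly.

move_arm([
  [[0,0,6,0],[0,0,12,0],[0,0,17,0],[0,0,21,0],[0,0,22.5,0],[0,0,22.5,0],[0,0,22.5,0]],
])

```text
t: 6.92
eef_pos: [0.6578, -0.0613, 0.0577]
ee_rot: [3.141, 0.0, 1.622]
ft_force: [-0.5, -0.4, -1.3]
grip_width: 0.0248
grip_force: 30.0
```

move_arm([
  [[0,0,0,0],[0,0,0,0],[0,0,0,0],[0,0,-20,0],[0,0,-50,0],[0,0,-75,0],[0,0,-75,0],[-35,-39,-75,0],[-75,-82,-75,0],[-110,-120,-75,0],[-140.4,-154.7,-70,0],[-140.4,-154.7,-30,0],[-140.4,-154.7,10,0],[-140.4,-154.7,37.5,0],[-140.4,-154.7,37.5,0],[-140.4,-154.7,37.5,0]],
], jaw=0.6)

```text
t: 8.93
eef_pos: [0.5108, -0.2096, 0.0203]
ee_rot: [3.141, 0.0, 1.622]
ft_force: [-0.4, 0.0, -0.0]
grip_width: 0.0546
grip_force: 0.0
```

```bash
python3 st.py
cat > row.py <<'E'
from h import *
import sys
c=np.cos(np.radians(3));n=np.sin(np.radians(3))
for cam in("top","scene"):
    im,d=manip.read_camera(cam); P=cloud(cam,d).reshape(-1,3)
    o=np.array([.6529,-.0068,0]) if cam=="top" else np.array([.6567,-.008,0])
    Q=P-o; A=np.c_[c*Q[:,0]+n*Q[:,1],-n*Q[:,0]+c*Q[:,1],Q[:,2]]*1000
    tr=float(sys.argv[1]) if len(sys.argv)>1 else 0
    for k in range(6):
        q=A[(abs(A[:,0])<20)&(abs(A[:,1]-(-90+36*k+tr))<16)]
        b=q[q[:,2]>70]; z=np.percentile(b[:,2],80) if len(b)>5 else 0; t=b[abs(b[:,2]-z)<3]
        print(cam,k,len(b),round(z,1),np.round(t.mean(0),1) if len(t) else "")
    q=A[(abs(A[:,0])<14)&(abs(A[:,1]-(tr-160))<40)&(abs(A[:,2]-90)<3)]
    if len(q): print("knob",np.round(q.mean(0),1),len(q))
E
python3 row.py
```

```text
t 8.925 a,s,z mm [-154.4 -194.4   20.3] rpy [1.7997e+02 2.0000e-02 9.2950e+01] F [-0.4  0.  -0. ] grip 0.054566055903531425 0.0
top 0 82 104.8 [ -0.5 -90.3 104.4]
top 1 74 81.9 [ -0.5 -53.9  81.1]
top 2 0 0 
top 3 49 83.8 [-0.5 17.4 83.1]
top 4 0 0 
top 5 0 0 
knob [-1.000e-01 -1.604e+02  9.010e+01] 28
scene 0 220 103.6 [  0.7 -89.9 103.8]
scene 1 146 80.6 [  0.3 -54.3  79.8]
scene 2 0 0 
scene 3 103 82.0 [ 0.6 17.9 81.6]
scene 4 0 0 
scene 5 0 0 
knob [   0.9 -159.5   89.7] 60
```

move_arm([
  [[0,0,0,0],[0,0,0,0],[0,0,0,0],[0,0,0,0],[0,0,-40,0],[0,0,-85,0],[0,0,-125,0],[35,31,-125,0],[80,70,-125,0],[125,110,-125,0],[165,144,-125,0],[176.4,154.5,-125,0],[176.4,154.5,-115,0],[176.4,154.5,-90,0],[176.4,154.5,-70,0],[176.4,154.5,-58,0],[176.4,154.5,-49,0],[176.4,154.5,-41,0],[176.4,154.5,-37,0],[176.4,154.5,-37,0]],
], jaw=0)

```text
t: 11.52
eef_pos: [0.6557, -0.0253, 0.0569]
ee_rot: [-3.142, 0.0, 1.622]
ft_force: [-0.4, 0.8, -0.3]
grip_width: 0.0247
grip_force: 30.0
```

move_arm([
  [[0,0,0,0],[0,0,0,0],[0,0,0,0],[0,0,-20,0],[0,0,-50,0],[0,0,-75,0],[-10,-35,-75,0],[-27,-80,-75,0],[-45,-130,-75,0],[-62,-180,-75,0],[-75.4,-218.9,-70,0],[-75.4,-218.9,-30,0],[-75.4,-218.9,10,0],[-75.4,-218.9,37,0],[-75.4,-218.9,37,0],[-75.4,-218.9,37,0]],
], jaw=0.6)

```text
t: 13.52
eef_pos: [0.4418, -0.1121, 0.0209]
ee_rot: [3.14, 0.001, 1.622]
ft_force: [0.4, -0.6, 0.7]
grip_width: 0.0549
grip_force: 0.0
```

```bash
python3 st.py;  python3 row.py | grep " 2 "
```

```text
t 13.525 a,s,z mm [-218.1  -93.4   20.9] rpy [1.799e+02 4.000e-02 9.296e+01] F [ 0.4 -0.6  0.7] grip 0.054928766298421174 0.0
top 2 71 81.2 [ -0.6 -19.   80.4]
scene 2 148 80.6 [  0.1 -17.7  79.9]
```

move_arm([
  [[0,0,0,0],[0,0,0,0],[0,0,0,0],[0,0,0,0],[0,0,-40,0],[0,0,-85,0],[0,0,-125,0],[25,37,-125,0],[55,82,-125,0],[85,127,-125,0],[115,172,-125,0],[147.4,218.5,-125,0],[147.4,218.5,-115,0],[147.4,218.5,-90,0],[147.4,218.5,-70,0],[147.4,218.5,-58,0],[147.4,218.5,-49,0],[147.4,218.5,-41,0],[147.4,218.5,-36.5,0],[147.4,218.5,-36.5,0]],
], jaw=0)

```text
t: 16.12
eef_pos: [0.6517, 0.0465, 0.0566]
ee_rot: [3.141, 0.0, 1.622]
ft_force: [-0.0, -0.1, -0.8]
grip_width: 0.0251
grip_force: 30.0
```

move_arm([
  [[0,0,0,0],[0,0,0,0],[0,0,0,0],[0,0,-20,0],[0,0,-50,0],[0,0,-75,0],[-8,-35,-75,0],[-15,-80,-75,0],[-23,-130,-75,0],[-31,-175,-75,0],[-36.9,-203.4,-70,0],[-36.9,-203.4,-30,0],[-36.9,-203.4,10,0],[-36.9,-203.4,36.5,0],[-36.9,-203.4,36.5,0],[-36.9,-203.4,36.5,0]],
], jaw=0.6)

```text
t: 18.12
eef_pos: [0.4513, -0.0008, 0.0209]
ee_rot: [3.14, 0.0, 1.622]
ft_force: [0.4, 0.3, 0.3]
grip_width: 0.0551
grip_force: 0.0
```

move_arm([
  [[0,0,0,0],[0,0,0,0],[0,0,0,0],[0,0,0,0],[0,0,-40,0],[0,0,-85,0],[0,0,-125,0],[13,37,-125,0],[28,80,-125,0],[44,125,-125,0],[60,170,-125,0],[72.9,203.4,-125,0],[72.9,203.4,-115,0],[72.9,203.4,-90,0],[72.9,203.4,-70,0],[72.9,203.4,-58,0],[72.9,203.4,-49,0],[72.9,203.4,-41,0],[72.9,203.4,-36.5,0],[72.9,203.4,-36.5,0]],
], jaw=0)

```text
t: 20.62
eef_pos: [0.6499, 0.0825, 0.0567]
ee_rot: [3.141, 0.0, 1.622]
ft_force: [0.5, 0.5, -0.3]
grip_width: 0.0248
grip_force: 30.0
```

move_arm([
  [[0,0,0,0],[0,0,0,0],[0,0,0,0],[0,0,-20,0],[0,0,-50,0],[0,0,-75,0],[-35,0,-75,0],[-80,0,-75,0],[-125,0,-75,0],[-170,0,-75,0],[-215,0,-75,0],[-250,0,-75,0],[-250,0,-75,0],[-250,0,-50,0],[-250,0,-25,0],[-250,0,-9,0],[-250,0,-9,0]],
], jaw=0.6)

```text
t: 22.75
eef_pos: [0.6618, -0.1662, 0.0642]
ee_rot: [-3.139, -0.001, 1.623]
ft_force: [-0.1, 0.6, -0.6]
grip_width: 0.0549
grip_force: 0.0
```

```bash
python3 st.py;  python3 row.py | grep -v knob
```

```text
t 22.75 a,s,z mm [  -1.3 -159.    64.2] rpy [-1.7985e+02 -5.0000e-02  9.2990e+01] F [-0.1  0.6 -0.6] grip 0.054869138093321536 0.0
top 0 169 456.9 [  -2.5 -101.8  457. ]
top 1 75 81.5 [ -0.1 -55.3  80.6]
top 2 72 81.5 [ -0.7 -18.8  80.7]
top 3 48 83.2 [ 0.6 18.4 82.5]
top 4 72 81.8 [-1.1 53.2 80.9]
top 5 75 81.7 [-1. 89. 81.]
scene 0 483 459.9 [  -6.2 -101.9  460.2]
scene 1 143 80.8 [  0.3 -54.3  79.9]
scene 2 150 80.5 [ -0.2 -17.8  79.7]
scene 3 102 82.5 [ 0.5 17.6 81.7]
scene 4 140 80.6 [-0.4 54.3 79.9]
scene 5 137 80.5 [ 0.5 89.6 79.8]
```

move_arm([
  [[0,0,0,0],[0,0,0,0],[0,0,0,0],[0,0,0,0],[0,0,0,0]],
], jaw=0)

```text
t: 23.48
eef_pos: [0.6642, -0.1672, 0.0658]
ee_rot: [3.138, 0.001, 1.622]
ft_force: [5.1, 0.1, -2.7]
grip_width: 0.0169
grip_force: 30.0
```

move_arm([
  [[8,0.5,0,0],[23,1,0,0],[38,1,0,0],[53,1,0,0],[68,1,0,0],[83,1,0,0],[98,1,0,0],[113,1,0,0],[128,1,0,0],[143,1,0,0],[158,1,0,0],[173,1,0,0],[188,1,0,0],[200,1,0,0],[200,1,0,0]],
])

```text
t: 25.35
eef_pos: [0.6537, 0.0349, 0.0657]
ee_rot: [3.14, -0.001, 1.624]
ft_force: [5.3, 1.2, -0.4]
grip_width: 0.0171
grip_force: 30.0
```

```bash
python3 st.py
python3 - <<'E'
from h import *
im,d=manip.read_camera("scene"); cv2.imwrite("pics/c.png",cv2.resize(im[100:330,170:490,::-1],None,fx=2.4,fy=2.4,interpolation=cv2.INTER_CUBIC))
E
```

```text
t 25.35 a,s,z mm [ 1.1 42.3 65.7] rpy [ 1.799e+02 -7.000e-02  9.302e+01] F [ 5.3  1.2 -0.4] grip 0.017147089400218325 30.00078409910202
```

View pics/c.png

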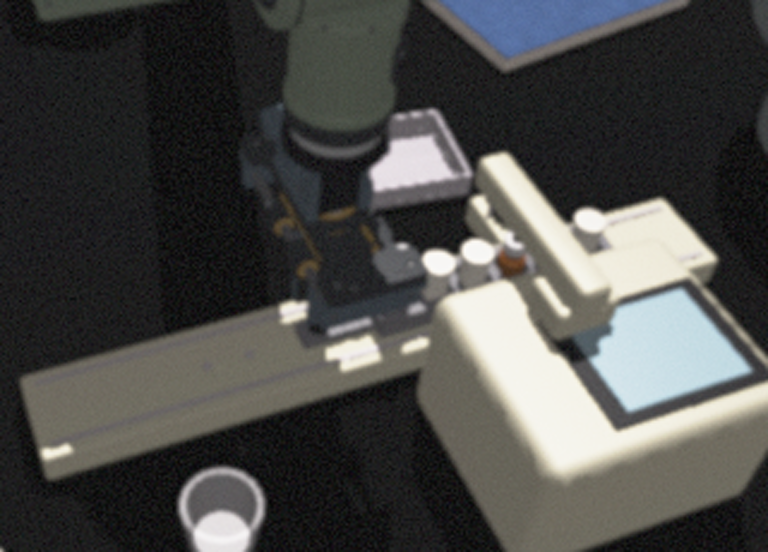

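move_arm([
  [[8,0.5,0,0],[20,1,0,0],[32,1,0,0],[44,1,0,0],[56,1,0,0],[66,1,0,0],[73,1,0,0],[75,1,0,0],[75,1,0,0],[75,1,0,0],[75,1,0,0]],
])

```text
t: 26.78
eef_pos: [0.6499, 0.1085, 0.0657]
ee_rot: [-3.141, -0.001, 1.622]
ft_force: [0.0, 0.3, 5.5]
grip_width: 0.0172
grip_force: 30.0
```

```bash
python3 st.py
python3 - <<'E'
from h import *
s=manip.get_state()
c=np.cos(np.radians(3));n=np.sin(np.radians(3))
for cam in ("scene","top"):
  im,d=manip.read_camera(cam); P=cloud(cam,d)
  if cam=="scene": cv2.imwrite("pics/d.png",cv2.resize(im[150:260,280:480,::-1],None,fx=3.9,fy=3.9,interpolation=cv2.INTER_CUBIC))
  o=np.array([.6529,-.0068,0]) if cam=="top" else np.array([.6567,-.008,0])
  for th,z in(("needle_tip",.118),("tall_vial_septum",.104),("short_vial_septum",.082),("slide_knob",.09),("cup0",.036)):
    for r in manip.tip_of(th,cam)[:5]:
      q=at_z(cam,r["position"],z)-o; print(cam,th,round(r["confidence"],2),np.round(r["position"],1),np.round([1000*(c*q[0]+n*q[1]),1000*(-n*q[0]+c*q[1])],1))
E
```

```text
t 26.775 a,s,z mm [  1.2 116.   65.7] rpy [-1.7996e+02 -6.0000e-02  9.2940e+01] F [0.  0.3 5.5] grip 0.017230785314862097 30.00149577856064
scene short_vial_septum 0.63 [402.2 210.4] [ 38.  237.2]
scene short_vial_septum 0.59 [418.6 188.7] [ -2.8 300.8]
scene cup0 0.68 [439.7 195.3] [ -5.9 368.1]
scene cup0 0.64 [427.5 197.8] [ -8.3 339.2]
scene cup0 0.51 [383.2 214.8] [  2.5 225.1]
top needle_tip 0.98 [181.4 155.1] [  8.1 179.8]
top short_vial_septum 0.39 [143.5 164.6] [ -0.5 286.5]
top cup0 0.42 [131.  167.2] [  8.1 332.5]
top cup0 0.4 [156.8 166. ] [  7.2 261.3]
```

View pics/d.png

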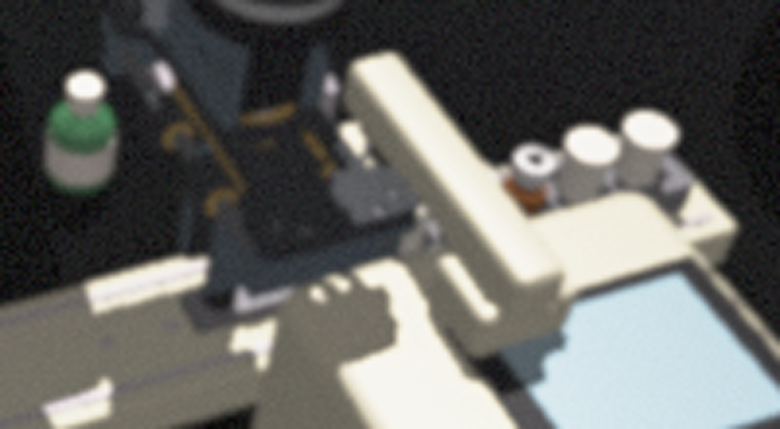

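move_arm([
  [[0,0,0,0],[0,0,0,0],[0,0,0,0],[0,0,-15,0],[0,0,-40,0],[0,0,-80,0],[0,0,-125,0],[0,0,-155,0],[0,-35,-155,0],[30,-71,-155,0],[70,-71,-155,0],[110,-71,-155,0],[152,-71,-155,0],[152,-71,-155,0]],
], jaw=0.4)

```text
t: 29.12
eef_pos: [0.5713, 0.2584, 0.2213]
ee_rot: [3.14, -0.001, 1.626]
ft_force: [-0.4, -0.0, -0.2]
grip_width: 0.0367
grip_force: 0.0
```

```bash
python3 st.py;  python3 row.py 276
```

```text
t 29.125 a,s,z mm [-69.4 269.8 221.3] rpy [ 1.7994e+02 -6.0000e-02  9.3150e+01] F [-0.4 -0.  -0.2] grip 0.03670880737737361 0.0
top 0 240 178.1 [  3.9 184.7 177.7]
top 1 184 341.8 [  4.4 234.5 342.4]
top 2 240 343.2 [  3.1 252.1 342.7]
top 3 18 82.8 [  1.9 287.4  82.7]
top 4 0 0 
top 5 0 0 
knob [  0.5 115.5  89.7] 32
scene 0 464 176.9 [  4.9 184.5 177. ]
scene 1 331 337.6 [  7.4 232.2 337.5]
scene 2 510 342.0 [  3.3 257.1 341.8]
scene 3 497 341.8 [  3.4 291.  341.7]
scene 4 121 80.3 [-1.000e-01  3.295e+02  7.970e+01]
scene 5 120 79.9 [2.000e-01 3.653e+02 7.910e+01]
knob [  0.7 115.6  89.2] 51
```

move_arm([
  [[0,0,30,0],[0,0,75,0],[0,0,115,0],[0,0,145,0],[0,0,160,0],[0,0,164,0],[0,0,164,0],[0,0,164,0]],
], jaw=0)

```text
t: 30.22
eef_pos: [0.5725, 0.256, 0.0578]
ee_rot: [3.139, -0.001, 1.622]
ft_force: [0.6, 0.5, 0.0]
grip_width: 0.0002
grip_force: 0.0
```

```bash
python3 st.py
```

```text
t 30.225 a,s,z mm [-68.4 267.3  57.8] rpy [ 1.7986e+02 -4.0000e-02  9.2950e+01] F [0.6 0.5 0. ] grip 0.00020564982914022652 0.0
```

move_arm([
  [[0,-1.5,2,0],[0,-1.5,4,0],[0,-1.5,6,0],[0,-1.5,6,0],[0,-1.5,6,0]],
])

```text
t: 30.85
eef_pos: [0.5701, 0.2557, 0.0506]
ee_rot: [3.142, -0.0, 1.622]
ft_force: [-1.1, 0.2, 1.8]
grip_width: 0.0002
grip_force: 1.2
```

move_arm([
  [[0,0,2,0],[0,0,2,0],[0,0,4,0],[0,0,4,0],[0,0,4,0]],
])

```text
t: 31.48
eef_pos: [0.5702, 0.2557, 0.0466]
ee_rot: [3.142, -0.0, 1.622]
ft_force: [-1.1, 0.8, 4.4]
grip_width: -0.0
grip_force: 2.3
```

move_arm([
  [[0,0,1,0],[0,0,2,0],[0,0,2.5,0],[0,0,2.5,0],[0,0,2.5,0]],
])

```text
t: 32.1
eef_pos: [0.5702, 0.2557, 0.0461]
ee_rot: [3.141, -0.0, 1.622]
ft_force: [-6.1, -1.4, 15.6]
grip_width: 0.0002
grip_force: 7.9
```

move_arm([
  [[0,0,-30,0],[0,0,-75,0],[0,0,-120,0],[0,0,-160,0],[0,0,-177,0],[-40,0,-177,0],[-80,0,-177,0],[-120,0,-177,0],[-151.5,25,-177,0],[-151.5,71.5,-177,0],[-151.5,71.5,-177,0],[-151.5,71.5,-140,0],[-151.5,71.5,-100,0],[-151.5,71.5,-60,0],[-151.5,71.5,-35,0],[-151.5,71.5,-22,0],[-151.5,71.5,-22,0],[-151.5,71.5,-22,0]],
], jaw=0.6)

```text
t: 34.35
eef_pos: [0.6502, 0.1082, 0.0672]
ee_rot: [3.139, -0.0, 1.622]
ft_force: [0.7, -0.1, 0.8]
grip_width: 0.0546
grip_force: 0.0
```

```bash
python3 st.py
```

```text
t 34.35 a,s,z mm [  1.4 115.7  67.2] rpy [179.86  -0.    92.96] F [ 0.7 -0.1  0.8] grip 0.05457883591280135 0.0
```

Grip the knob, draw it back 108 mm to the short-vial position (travel 168).

move_arm([
  [[0,0,0,0],[0,0,0,0],[0,0,0,0],[0,0,0,0],[0,0,0,0],[-8,0,0,0],[-22,0,0,0],[-36,0,0,0],[-50,0,0,0],[-64,0,0,0],[-78,0,0,0],[-92,0,0,0],[-102,0,0,0],[-107,0,0,0],[-107.5,0,0,0],[-107.5,0,0,0],[-107.5,0,0,0]],
], jaw=0)

```text
t: 36.48
eef_pos: [0.6556, -0.0006, 0.0661]
ee_rot: [3.14, 0.001, 1.622]
ft_force: [5.1, -0.3, -1.2]
grip_width: 0.0172
grip_force: 30.0
```

```bash
python3 st.py;  python3 row.py 168
```

```text
t 36.475 a,s,z mm [ 1.1  6.8 66.1] rpy [1.7992e+02 7.0000e-02 9.2950e+01] F [ 5.1 -0.3 -1.2] grip 0.017191123022941127 29.999903440475464
top 0 8 460.3 [-14.4  63.8 460.7]
top 1 39 81.0 [ -0.7 117.4  80.1]
top 2 78 81.8 [  0.3 148.9  81. ]
top 3 213 178.2 [  3.5 184.4 177.7]
top 4 78 81.6 [ -0.5 220.4  80.8]
top 5 77 82.0 [-2.000e-01  2.566e+02  8.110e+01]
scene 0 53 459.3 [-13.3  63.5 459.7]
scene 1 134 80.4 [1.00e-01 1.13e+02 7.96e+01]
scene 2 135 80.2 [  0.2 149.   79.6]
scene 3 352 177.3 [  5.  184.9 177.2]
scene 4 79 80.0 [1.000e-01 2.162e+02 7.940e+01]
scene 5 4 0 
knob [-8.3 -7.8 90.5] 10
```

move_arm([
  [[0,0,0,0],[0,0,0,0],[0,0,0,0],[0,0,-15,0],[0,0,-40,0],[0,0,-80,0],[0,0,-125,0],[0,0,-155,0],[20,-35,-155,0],[60,-71.5,-155,0],[105,-71.5,-155,0],[150,-71.5,-155,0],[195,-71.5,-155,0],[235,-71.5,-155,0],[260,-71.5,-155,0],[260,-71.5,-155,0]],
], jaw=0.4)

```text
t: 38.58
eef_pos: [0.5698, 0.2582, 0.2218]
ee_rot: [3.141, -0.0, 1.625]
ft_force: [0.2, -1.2, 0.8]
grip_width: 0.0365
grip_force: 0.0
```

move_arm([
  [[0,0,30,0],[0,0,75,0],[0,0,115,0],[0,0,145,0],[0,0,160,0],[0,0,164,0],[0,0,164,0],[0,0,164,0]],
], jaw=0)

```text
t: 39.58
eef_pos: [0.571, 0.2569, 0.0583]
ee_rot: [3.139, -0.001, 1.622]
ft_force: [-0.7, 1.2, -0.9]
grip_width: 0.0006
grip_force: 0.0
```

```bash
python3 st.py;  python3 row.py 168
```

```text
t 39.575 a,s,z mm [-69.9 268.3  58.3] rpy [ 1.7986e+02 -4.0000e-02  9.2950e+01] F [-0.7  1.2 -0.9] grip 0.000551969535765381 0.0
top 0 81 105.7 [ -0.3  76.4 105.4]
top 1 75 82.4 [ -1.2 112.   81.3]
top 2 75 82.0 [  0.9 148.5  81. ]
top 3 212 178.4 [  3.8 185.4 178. ]
top 4 156 178.3 [  3.1 233.3 178.7]
top 5 104 180.8 [  1.1 248.  180.2]
knob [-0.2  6.8 89.9] 31
scene 0 200 103.1 [  0.4  77.  103.4]
scene 1 130 80.7 [  0.4 112.8  79.9]
scene 2 136 80.4 [  0.  149.1  79.7]
scene 3 350 177.4 [  4.8 185.2 177.2]
scene 4 403 395.0 [-16.5 231.6 395.4]
scene 5 385 179.5 [  2.2 257.2 179. ]
knob [ 0.9  7.1 89.6] 55
```

move_arm([
  [[0,0,3,0],[0,0,6,0],[0,0,9,0],[0,0,11,0],[0,0,12.5,0],[0,0,12.5,0],[0,0,12.5,0]],
])

```text
t: 40.55
eef_pos: [0.5703, 0.2567, 0.0462]
ee_rot: [3.141, -0.0, 1.622]
ft_force: [-2.2, -1.1, 11.2]
grip_width: 0.0001
grip_force: 5.8
```

move_arm([
  [[0,0,-30,0],[0,0,-75,0],[0,0,-120,0],[0,0,-160,0],[0,0,-177,0],[-40,0,-177,0],[-85,0,-177,0],[-130,0,-177,0],[-175,0,-177,0],[-220,25,-177,0],[-261,71.5,-177,0],[-261,71.5,-177,0],[-261,71.5,-140,0],[-261,71.5,-100,0],[-261,71.5,-60,0],[-261,71.5,-35,0],[-261,71.5,-22,0],[-261,71.5,-22,0],[-261,71.5,-22,0]],
], jaw=0.6)

```text
t: 42.92
eef_pos: [0.6558, -0.0001, 0.0677]
ee_rot: [3.139, 0.0, 1.622]
ft_force: [0.0, 0.6, 1.2]
grip_width: 0.0545
grip_force: 0.0
```

```bash
python3 st.py
```

```text
t 42.925 a,s,z mm [ 1.3  7.2 67.7] rpy [1.7986e+02 1.0000e-02 9.2960e+01] F [0.  0.6 1.2] grip 0.0544992310745469 0.0
```

move_arm([
  [[0,0,0,0],[0,0,0,0],[0,0,0,0],[0,0,0,0],[0,0,0,0],[-8,0,0,0],[-22,0,0,0],[-37,0,0,0],[-52,0,0,0],[-67,0,0,0],[-82,0,0,0],[-97,0,0,0],[-112,0,0,0],[-127,0,0,0],[-142,0,0,0],[-154,0,0,0],[-162,0,0,0],[-165,0,0,0],[-165,0,0,0],[-165,0,0,0]],
], jaw=0)

```text
t: 45.42
eef_pos: [0.6642, -0.1667, 0.0666]
ee_rot: [3.14, 0.002, 1.622]
ft_force: [4.9, 0.1, -0.5]
grip_width: 0.0167
grip_force: 30.0
```

move_arm([
  [[-1,0,0,0],[-2,0,0,0],[-3,0,0,0],[-4,0,0,0],[-4,0,0,0]],
])

```text
t: 46.05
eef_pos: [0.6642, -0.1674, 0.0666]
ee_rot: [3.14, -0.004, 1.621]
ft_force: [5.8, 7.7, -0.0]
grip_width: 0.0172
grip_force: 30.0
```

```bash
python3 st.py
```

```text
t 46.05 a,s,z mm [   1.  -160.3   66.6] rpy [179.92  -0.23  92.89] F [ 5.8  7.7 -0. ] grip 0.01720954883800817 30.000435411930084
```

move_arm([
  [[1,0,0,0],[1,0,0,0],[1,0,0,0],[1,0,0,0],[1,0,-20,0],[1,0,-50,0],[1,0,-65,0],[36,-0.5,-65,0],[73,-0.5,-65,0],[73,-0.5,-65,0],[73,-0.5,-65,0],[73,-0.5,-35,0],[73,-0.5,-10,0],[73,-0.5,6,0],[73,-0.5,6,0],[73,-0.5,6,0]],
], jaw=0.6)

```text
t: 48.05
eef_pos: [0.6602, -0.0967, 0.0614]
ee_rot: [3.14, 0.001, 1.622]
ft_force: [-0.2, 0.6, 0.2]
grip_width: 0.055
grip_force: 0.0
```

```bash
python3 st.py; python3 row.py
python3 - <<'E'
from h import *
c=np.cos(np.radians(3));n=np.sin(np.radians(3))
for k in("top","scene"):
    im,d=manip.read_camera(k); P=cloud(k,d)
    o=np.array([.6529,-.0068,0]) if k=="top" else np.array([.6567,-.008,0])
    for r in manip.masks_of("tray",k)[:2]:
        q=P[r["mask"]]; q=q[(q[:,2]>.018)&(q[:,2]<.03)]
        if len(q)<20: continue
        R=cv2.minAreaRect((q[:,:2]*1000).astype(np.float32)); e=np.array(R[0])/1000-o[:2]
        print(k,r["confidence"],R,"a,s",1000*(c*e[0]+n*e[1]),1000*(-n*e[0]+c*e[1]))
E
```

```text
t 48.05 a,s,z mm [  0.7 -89.5  61.4] rpy [1.799e+02 3.000e-02 9.293e+01] F [-0.2  0.6  0.2] grip 0.055021436954935964 0.0
top 0 341 436.3 [ -1.1 -89.8 435.5]
top 1 391 442.6 [ 13.9 -44.9 443. ]
top 2 54 458.4 [ -9.9 -32.4 459.3]
top 3 48 83.6 [ 0.  16.6 82.9]
top 4 72 81.9 [-1.  54.1 80.8]
top 5 75 82.3 [ 0.5 90.6 81.6]
scene 0 839 435.2 [  2.9 -90.2 434.9]
scene 1 650 447.4 [  4.5 -43.4 447.3]
scene 2 156 457.9 [-10.7 -31.7 458. ]
scene 3 102 82.2 [ 0.8 17.9 81.7]
scene 4 139 80.4 [ 0.2 54.2 79.7]
scene 5 137 80.9 [ 0.4 89.3 80. ]
knob [   0.9 -159.7   89.5] 60
top 0.8 ((451.80975341796875, 210.83433532714844), (69.95159149169922, 135.89100646972656), 43.71747589111328) a,s -189.42455833725265 227.86032538037114
scene 0.71 ((432.5461120605469, 187.4390869140625), (101.56178283691406, 103.70669555664062), 87.21578216552734) a,s -213.61820132550963 206.90255250873392
```

move_arm([
  [[0,0,2,0],[0,0,2,0]],
])

```text
t: 48.6
eef_pos: [0.6592, -0.0962, 0.0582]
ee_rot: [-3.141, 0.0, 1.622]
ft_force: [-0.4, -0.1, -0.1]
grip_width: 0.0548
grip_force: 0.0
```

move_arm([
  [[0,0,0,0],[0,0,0,0],[0,0,0,0],[0,0,0,0],[0,0,0,0],[0,0,-10,0],[0,0,-25,0],[0,0,-55,0],[0,0,-90,0],[0,0,-90,0]],
], jaw=0)

```text
t: 49.85
eef_pos: [0.6616, -0.0966, 0.1532]
ee_rot: [3.133, 0.002, 1.622]
ft_force: [0.1, -0.6, 0.1]
grip_width: 0.0227
grip_force: 30.0
```

```bash
cat > tray.py <<'E'
from h import *
import sys
for k in("top","scene"):
    im,d=manip.read_camera(k); P=cloud(k,d)
    cv2.imwrite(f"pics/{sys.argv[1]}_{k}.png",cv2.resize(im[100:300,100:420,::-1],None,fx=2.4,fy=2.4,interpolation=cv2.INTER_CUBIC))
    b=np.array([.0019,-.0006]) if k=="top" else np.array([-.0019,.0006])
    for r in manip.masks_of("tray",k)[:2]:
        q=P[r["mask"]]; w=q[(q[:,2]>.016)&(q[:,2]<.03)]
        if len(w)<20: continue
        R=cv2.minAreaRect((w[:,:2]*1000).astype(np.float32)); f=q[abs(q[:,2]-.004)<.004]
        print(k,r["confidence"],np.round(np.array(R[0])/1000+b,4),R[1:],"floor mean",np.round(f.mean(0)[:2]+b,4),len(w),"ext",w.min(0),w.max(0))
    for r in manip.tip_of("tray",k)[:1]: print(k,r["confidence"],at_z(k,r["position"],0)[:2]+b)
    for r in manip.tip_of("reagent",k)[:1]: print("reagent",k,r["confidence"],at_z(k,r["position"],0)[:2]+b)
E
python3 st.py; python3 tray.py e
```

```text
t 49.85 a,s,z mm [  2.1 -89.4 153.2] rpy [1.7953e+02 1.1000e-01 9.2950e+01] F [ 0.1 -0.6  0.1] grip 0.02269282592014766 29.96898739307653
top 0.9 [0.4329 0.1879] ((100.60432434082031, 97.55921173095703), 86.97553253173828) floor mean [0.4369 0.1899] 158 ext [0.3845489  0.13611658 0.01602157] [0.48113775 0.23937713 0.02946679]
top 0.81 [0.43239466 0.19327419]
reagent top 0.51 [0.50299712 0.09253973]
scene 0.59 [0.4309 0.1888] ((101.86212921142578, 103.50531768798828), 85.69606018066406) floor mean [0.4237 0.1917] 414 ext [0.3784643  0.13491474 0.01600631] [0.48733982 0.24050526 0.02811312]
scene 0.62 [0.43403641 0.18538435]
reagent scene 0.71 [0.50630989 0.08332544]
```

View pics/e_scene.png

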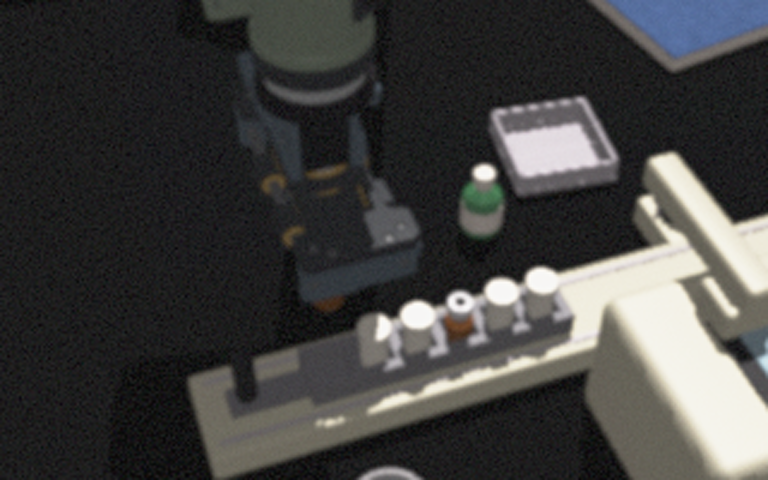

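move_arm([
  [[30,-21,0,0],[70,-50,0,0],[110,-79,0,0],[150,-108,0,0],[190,-137,0,0],[230,-166,0,0],[270,-194,0,0],[290,-209,0,0],[296,-213,0,0],[296,-213,0,0],[296,-213,30,0],[296,-213,60,0],[296,-213,80,0],[296,-213,95,0],[296,-213,105,0],[296,-213,110,0],[296,-213,110,0],[296,-213,110,0]],
])

```text
t: 52.5
eef_pos: [0.4319, 0.1885, 0.0389]
ee_rot: [3.14, -0.0, 1.622]
ft_force: [-0.5, -0.0, -0.4]
grip_width: 0.0233
grip_force: 30.0
```

```bash
python3 st.py; python3 tray.py f
```

```text
t 52.5 a,s,z mm [-212.3  207.3   38.9] rpy [ 1.7994e+02 -1.0000e-02  9.2950e+01] F [-0.5 -0.  -0.4] grip 0.02329926405436973 29.969119773886632
top 0.57 [0.4286 0.1437] ((99.44835662841797, 24.335712432861328), 4.945415496826172) floor mean [0.4344 0.156 ] 84 ext [0.37642368 0.1357749  0.01649024] [0.47516839 0.16066483 0.02915669]
top 0.76 [0.43459577 0.19552978]
reagent top 0.58 [0.50610218 0.09507178]
scene 0.85 [0.4315 0.1887] ((100.9717025756836, 104.40080261230469), 85.8539810180664) floor mean [0.4324 0.1863] 325 ext [0.3794965  0.13493513 0.01602398] [0.48734832 0.23897917 0.02684499]
scene 0.66 [ 0.6466 -0.04  ] ((61.8078498840332, 269.9963684082031), 2.751659870147705) floor mean [nan nan] 35 ext [ 0.61522161 -0.1761457   0.02703942] [0.68214188 0.09565379 0.02997599]
scene 0.82 [0.43077084 0.19456748]
reagent scene 0.64 [0.50405461 0.08244548]tray.py:11: RuntimeWarning: Mean of empty slice.
  print(k,r["confidence"],np.round(np.array(R[0])/1000+b,4),R[1:],"floor mean",np.round(f.mean(0)[:2]+b,4),len(w),"ext",w.min(0),w.max(0))
  ret = um.true_divide(
```

View pics/f_scene.png

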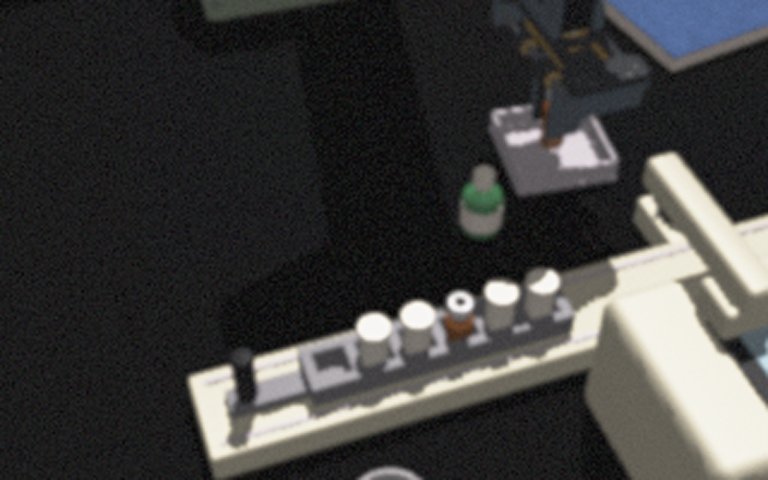

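The vial is upright over the middle of the tray (foot at about (553,145)), and the cups and short vial are seated. I'll lower it until it touches.

move_arm([
  [[0,0,4,0],[0,0,7,0],[0,0,9,0],[0,0,10.5,0],[0,0,10.5,0],[0,0,10.5,0]],
])

```text
t: 53.65
eef_pos: [0.4315, 0.1884, 0.028]
ee_rot: [3.141, 0.0, 1.622]
ft_force: [-0.8, -0.3, -0.3]
grip_width: 0.023
grip_force: 30.0
```

move_arm([
  [[0,0,1,0],[0,0,2,0],[0,0,2,0],[0,0,2,0]],
])

```text
t: 54.15
eef_pos: [0.4316, 0.1885, 0.0264]
ee_rot: [3.141, -0.0, 1.622]
ft_force: [-0.9, 0.1, 5.9]
grip_width: 0.0233
grip_force: 30.0
```

Contact (5.9 N). I'll release, lift and check.

move_arm([
  [[0,0,-0.7,0],[0,0,-0.7,0],[0,0,-0.7,0],[0,0,-0.7,0],[0,0,-15,0],[0,0,-40,0],[0,0,-80,0],[0,0,-120,0],[0,-20,-150,0],[-60,-40,-150,0],[-120,-50,-150,0],[-180,-50,-150,0],[-220,-50,-150,0],[-220,-50,-150,0]],
], jaw=0.45)

```text
t: 55.9
eef_pos: [0.3929, -0.0359, 0.1769]
ee_rot: [3.14, 0.001, 1.617]
ft_force: [-0.3, -0.4, 0.9]
grip_width: 0.041
grip_force: 0.0
```

```bash
python3 st.py; python3 row.py; python3 tray.py g
```

```text
t 55.9 a,s,z mm [-263.   -14.7  176.9] rpy [1.7991e+02 4.0000e-02 9.2680e+01] F [-0.3 -0.4  0.9] grip 0.04096188562344538 0.0
top 0 0 0 
top 1 74 82.9 [ -0.8 -55.6  81.8]
top 2 71 81.0 [ -0.6 -18.6  80.3]
top 3 48 83.7 [-0.5 17.9 82.6]
top 4 72 81.4 [-0.6 53.2 80.3]
top 5 76 82.2 [ 0.2 89.6 81.4]
knob [   0.8 -160.6   89.8] 27
scene 0 0 0 
scene 1 147 80.4 [  0.  -54.1  79.7]
scene 2 149 80.3 [ -0.2 -17.8  79.5]
scene 3 102 82.3 [ 1.  18.1 81.7]
scene 4 141 80.4 [-0.1 54.2 79.5]
scene 5 135 80.5 [ 0.3 89.8 79.7]
knob [   1.  -159.6   89.8] 60
top 0.62 [0.4311 0.1881] ((99.89122772216797, 99.66643524169922), 85.84658813476562) floor mean [0.4311 0.1905] 225 ext [0.37850373 0.13612446 0.01604473] [0.48087391 0.24082203 0.02996541]
top 0.93 [0.43836556 0.19017013]
reagent top 0.64 [0.50322397 0.08671589]
scene 0.64 [0.7154 0.1011] ((338.6918029785156, 609.7319946289062), 2.8536086082458496) floor mean [0.6929 0.0026] 3680 ext [ 0.5406549  -0.20878733  0.0160009 ] [0.88545003 0.40221393 0.02999973]
scene 0.59 [0.4312 0.1874] ((99.74592590332031, 104.49329376220703), 85.8881607055664) floor mean [0.4293 0.1892] 341 ext [0.37890258 0.13486279 0.01601274] [0.48772275 0.23857291 0.02749503]
scene 0.68 [0.43310791 0.19228878]
reagent scene 0.73 [0.6312238  0.00520814]
```

View pics/g_scene.png

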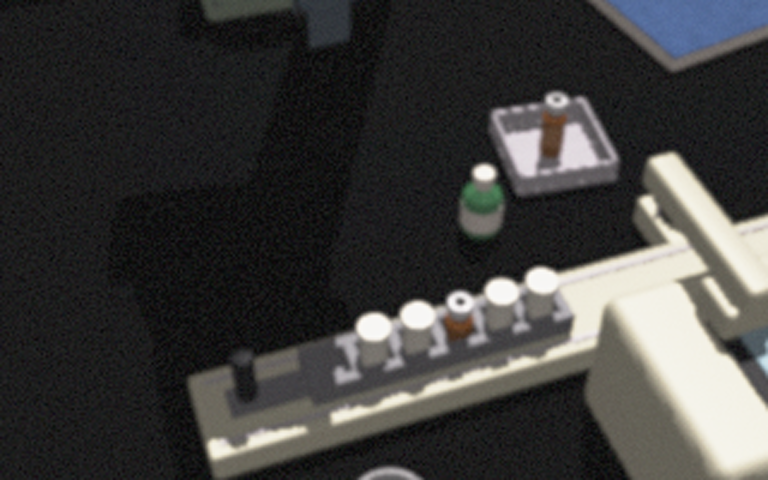

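The tall vial stands upright in the tray at (553,130), the slide is home, and the cups, short vial and reagent bottle are in place. I'm handing in.

```bash
python3 -c "
from workcell import manip
print(manip.hand_in())"
```

```text
the job is handed in; nothing more can be done
None
```

I handed the job in and no verdict came back: all four cups are in pockets, the start key was pressed fully with each vial's septum within about 1 mm of the needle by my measurements (tall first, then short), the slide is home and the tall vial stands upright in the tray.

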